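# Empty the used test cassettes into the sprung-shutter waste bin

## Task

Clear up the used test cassettes: gather all of them onto the steel tray while it stands on the table, and open the waste bin's sprung shutter so that it stays open by itself, its knob pushed sideways into the holding notch. Then carry the tray by its handle to the bin and tip the cassettes through the opening (any that misses may be picked up and dropped in). Finally put the empty tray back flat on its rubber mat and free the knob from the notch so that the shutter is fully shut again, leaving the jar, dropper bottle and kit box alone.

Things in the scene. Friction and masses are not known exactly. Their poses are not given: they have to be found in the camera images.
- bin: Fixed yellow plastic waste bin, 230 (its x) by 250 mm (its y), deck 85 mm high, inside floor 4 mm high. Origin: centre of its underside, on the table; its -x side roughly faces the robot. Steel gate strips 8 mm high lie on the deck at y -85..-122 mm; the gap between them (x 34..62 mm, bin frame) is the knob's holding notch.
- bin_opening (a point): Centre of the drop opening in the bin's deck, at deck level, axes of the bin; opening 95 (x) by 150 mm (y). Thin edges stand round it, in mm from this point: at x -55, up to 35 mm above the deck (backstop); at y -85, 27 mm; at y +85, 30 mm; none at the +x side, where the tray's lip can come in. The held-open shutter covers the last 10 mm at that side.
- shutter (a joint): Flat aluminium shutter, 105 by 160 mm, on the bin's deck (its top 5 mm above the deck); slides along the bin's +x to open. 0 = shut (a spring holds it with about 4 N), 0.105 m = fully open (about 10 N). Left alone it snaps shut, unless the knob is in its notch, which holds it at about 0.090.
- latch (a joint): Sideways position of the shutter's knob, along the bin's -y: 0 = in the slot, free to slide with the shutter; 0.022 m = right home in the notch. Moves sideways only while the shutter is open 0.092 or more (about 1 N friction) and stays where it is left. To free it, open the shutter 5 to 10 mm further and move the knob back to 0; the spring then shuts the shutter.
- knob_grip (a point): Grip point of the shutter's black upright round knob (24 mm diameter, from 96 to 130 mm above the table), 115 mm above the table, on the knob's axis; axes of the bin. It moves with the shutter and sideways with the latch.
- tray_grip (a point): Middle of the tray's upright central handle, a tab 40 (tray x) by 16 mm (tray y), top 54 mm above the tray's underside; this point is 40 mm above it. Loose polished steel tray, 0.3 kg, 190 (x) by 136 mm (y), floor 4 mm thick, 10 mm rims on three sides, open on its -x side. Cassettes begin to slide at 15 to 24 degrees of tilt; 35 degrees empties it.
- tray_lip (a point): Middle of the tray's open edge, on top of its floor: 95 mm along -x of the tray from the handle (36 mm lower than tray_grip). Axes of the tray.
- mat: Fixed black rubber mat, 240 by 180 by 3 mm, the tray's place; the tray starts standing on it. Origin at the centre of its underside.
- cassette0_mid (a point): Centre of a white plastic used test cassette, 60 (its x) by 26 (y) by 14 mm (z), about 28 g, lying flat on the table at the start. All cassettes are alike; between two and four of them are there.
- cassette1_mid (a point): Centre of a white plastic used test cassette, 60 (its x) by 26 (y) by 14 mm (z), about 28 g, lying flat on the table at the start. All cassettes are alike; between two and four of them are there.
- cassette2_mid (a point): Centre of a white plastic used test cassette, 60 (its x) by 26 (y) by 14 mm (z), about 28 g, lying flat on the table at the start. All cassettes are alike; between two and four of them are there.
- cassette3_mid (a point): Centre of a white plastic used test cassette, 60 (its x) by 26 (y) by 14 mm (z), about 28 g, lying flat on the table at the start. All cassettes are alike; between two and four of them are there.
- jar: Bystander: open steel jar of cotton balls, 84 mm diameter, 55 mm high. Origin at the centre of its underside.
- dropper: Bystander: small white dropper bottle, 34 mm diameter, 60 mm high. Origin at the centre of its underside.
- kitbox: Bystander: white kit box, 50 by 100 by 50 mm. Origin at the centre of its underside.
There are look-alikes about, which are no part of the job. Several things look just like the part that bears tray_grip: the one meant starts farthest to the robot's left. Leave any brown look-alike of the part that bears cassette2_mid alone.

How it is judged:
By the outcome, as a careful person would: the job done as asked, in the order asked, and still so for the second after the job is handed in, with the robot touching nothing.
Of cassette0, cassette1, cassette2, cassette3 only 2 to 4 are there at a start; the rules pass over those that are not, and their reading is None.
At some moment in a run one of cassette0, cassette1, cassette2, cassette3 may be knocked a few centimetres aside while the robot is not near it.
It also fails if it takes over 210 s, if anything falls off the work surface, if the arm or the gripper's body presses on something with over 40 N, if the wrist force passes 120 N, or if a joint passes its speed limit or range.

## Robot

A 6-joint arm with a two-finger parallel gripper is mounted at the origin on the work surface. World frame = base frame: x ahead of the robot, y to its left, z up, the work surface at z = 0. Lengths are in m, angles in rad, forces in N, time in s.
With the tool pointing down it reaches from about 0.3 to 0.825 m from the base axis. Payload 5.4 kg.
Tool frame: the origin (TCP) lies midway between the tips of the shut fingers; the grasp point (between the pads) lies 19 mm behind it; z points along the fingers, y is the line along which they close (so a half turn about z gives the same grasp; the last joint's range is limited). The gripper opens to 92 mm and grips with 3 to 60 N. Pads are 20 mm wide; open, the fingers measure 128 mm over their backs; the gripper's body (75 mm by 189 mm) begins 69 mm behind the grasp point.
Start: joints at [0.904, 0.158, 1.597, -0, 1.386, -0.21], TCP at [0.254, 0.516, 0.215] pointing down, gripper open.
Joint ranges: [-2.91, 2.91], [-0.94, 2.29], [0.18, 2.7], [-1.29, 4.43], [0.17, 2.64], [-3, 3]. Speed limits (rad/s): [2.57, 2.57, 3.14, 3.14, 3.14, 3.14].

## Interface

Orientations are given as a unit quaternion [x, y, z, w].
In Python, from bench import bot gives the robot as it stands. Calls block until the motion is done:
- bot.move_to(position, orientation): joint-space move of the TCP to a pose.
- bot.line_to(position, rate=0.15, ori=None, until_force=None): straight line of the TCP; ori=None keeps the orientation; rate is the mean speed in m/s. With until_force (N) it stops when the force on the tool has changed by that much, and returns True; else False.
- bot.movej(angles): joint-space move.
- bot.set_gripper(opening): finger opening in m; the grip force is fixed at half the most; returns when the fingers have stopped.
- bot.hold(seconds).
- bot.inverse_kinematics(position, orientation): joint angles nearest the present ones, or None.
- bot.observe(): the state.
- bot.camera(name): name is "side" or "top" or "wrist"; returns a dict with "img" (400x640x3 uint8, red, green, blue), "fx", "fy", "cx", "cy" (pixels), "pose" (4x4, takes a point from camera to world coordinates). Camera axes: x right, y up, looking along -z (the intrinsics and any distortion apply to the point x, -y, -z); pixel columns grow to the right and rows downward; lengths in m; the calibration is good to about 2 mm. A picture is of the moment at which its call begins. There is no depth.
A pose or a line that the arm cannot do raises bot.PlanningError and nothing moves.
- bot.close_job(): hands the job in; it is judged then, once.
The state is a dict: "time_s": time; "qpos": joint angles; "joint_velocities": joint speeds; "effort": joint torques, N m; "tcp_pos": TCP position; "eef_rot": TCP orientation; "force": force on the tool from outside, world axes, zero at the start; "moment": the same for the moment, N m; "width": finger opening in m; "grasp_force": force on a finger pad.
Only numpy, scipy, OpenCV 4.12 (cv2) and the standard library are available. Lean on these libraries where they do the work, as an engineer would, in place of code of your own. Each camera call takes 0.05 s, during which the arm holds its last target. There are 200 camera calls.

## Working session

There is one attempt and no reset: what is moved stays moved. The work goes in short steps, each a Python script; the robot and the scene stay as the last script left them, time stands still between calls to the robot, and variables do not carry over. Pictures are saved under pics/ and viewed, at most 15 in all, crops included, and the job is handed in when it is done.

```bash
mkdir -p pics; ls; python3 - <<'E'
from bench import bot
import cv2,numpy as np
for n in("top","side"):
    c=bot.camera(n); cv2.imwrite(f"pics/{n}0.png",c["img"][:,:,::-1])
    print(n,{k:v for k,v in c.items() if k!="img"})
s=bot.observe();print(s["eef_rot"],s["time_s"])
E
```

```text
pics
top {'fx': 386.0224972563605, 'fy': 386.0224972563605, 'cx': 318.78461912524034, 'cy': 197.18998891875682, 'pose': array([[ 0.00465997,  0.97754302, -0.21068442,  0.29105858],
       [-0.99998004,  0.00545419,  0.00318878, -0.01716012],
       [ 0.00426628,  0.21066536,  0.97754893,  1.14659596],
       [ 0.        ,  0.        ,  0.        ,  1.        ]])}
side {'fx': 360.91370125976755, 'fy': 360.91370125976755, 'cx': 316.51989407895974, 'cy': 203.90039627947078, 'pose': array([[ 0.98912006,  0.11575446, -0.09078774,  0.42087374],
       [-0.14567147,  0.68456978, -0.71424368, -0.67537013],
       [-0.02052635,  0.71969794,  0.69398382,  0.69061114],
       [ 0.        ,  0.        ,  0.        ,  1.        ]])}
[ 2.26428706e-01  9.74027376e-01 -7.65105960e-04 -3.55044090e-04] 0.1
```

View pics/top0.png

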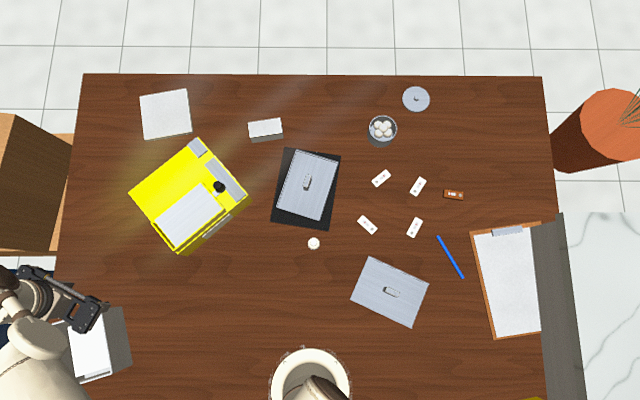

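View pics/side0.png

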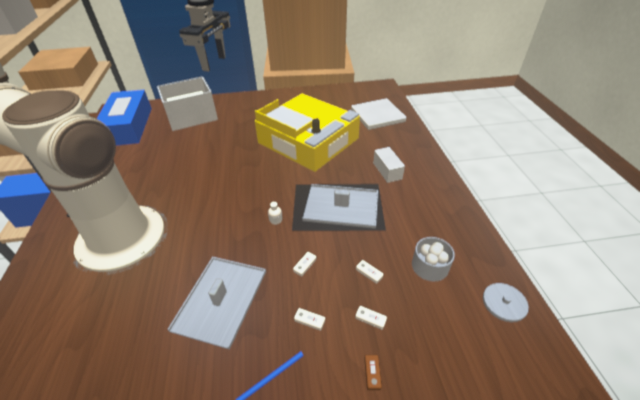

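The top view shows the bin at about (188,196) with its knob at (219,186), and the dropper at (313,243). Two trays look alike: one on the mat at (307,185), one at (391,292). The tray on the mat is farther left, so it is the one meant. The four white cassettes are at (381,178), (417,186), (367,225) and (414,227). The brown one at (454,194) is a decoy.

```bash
cat > h.py <<'E'
from bench import bot
import cv2,numpy as np
from scipy.spatial.transform import Rotation as R
def ray(c,uv,z):
    uv=np.atleast_2d(uv).astype(float)
    d=np.c_[(uv[:,0]-c["cx"])/c["fx"],-(uv[:,1]-c["cy"])/c["fy"],-np.ones(len(uv))]@c["pose"][:3,:3].T
    o=c["pose"][:3,3]; return o+d*((z-o[2])/d[:,2])[:,None]
def proj(c,P):
    p=(np.atleast_2d(P)-c["pose"][:3,3])@c["pose"][:3,:3]
    return np.c_[c["cx"]+c["fx"]*p[:,0]/-p[:,2], c["cy"]-c["fy"]*p[:,1]/-p[:,2]]
def save(c,name): cv2.imwrite(f"pics/{name}.png",c["img"][:,:,::-1])
def rects(c,mask,z,amin=30):
    out=[]
    m=cv2.morphologyEx(mask.astype(np.uint8),cv2.MORPH_CLOSE,np.ones((3,3)))
    for k in cv2.findContours(m,cv2.RETR_EXTERNAL,cv2.CHAIN_APPROX_NONE)[0]:
        if cv2.contourArea(k)<amin: continue
        P=ray(c,k[:,0],z)[:,:2]
        (x,y),(w,h),a=cv2.minAreaRect((P*1000).astype(np.float32))
        if w<h: w,h,a=h,w,a+90
        out.append((x/1e3,y/1e3,w,h,(a+90)%180-90,k[:,0].mean(0).round()))
    return out
def cassettes(c,z=.014,amin=30):
    i=c["img"].astype(int); m=(i.min(2)>185)&(np.ptp(i,axis=2)<45)
    return [r for r in rects(c,m,z,amin) if 48<r[2]<74 and 18<r[3]<38]
def yaw_q(a): # tool down, tool y (closing line) at world angle a (rad)
    z=np.array([0,0,-1.]);y=np.array([np.cos(a),np.sin(a),0]);return R.from_matrix(np.c_[np.cross(y,z),y,z]).as_quat()
E
python3 - <<'E'
from h import *
np.set_printoptions(precision=3,suppress=True)
c=bot.camera("top")
for r in cassettes(c): print("cas",np.round(r[:5],3),r[5])
i=cv2.cvtColor(c["img"],cv2.COLOR_RGB2HSV)
y=(i[...,0]>22)&(i[...,0]<36)&(i[...,1]>150)&(i[...,2]>120)
for r in rects(c,y,.085,500): print("bin",np.round(r[:5],3))
k=(i[...,2]<50)
for r in rects(c,k,.13,20): print("blk@.13",np.round(r[:5],3),r[5])
for r in rects(c,k,.003,400): print("mat@.003",np.round(r[:5],3),r[5])
print("bin corners@.085",ray(c,[(128,190),(178,254),(248,195),(197,138)],.085)[:,:2])
print("jar",ray(c,[(382,128)],.055),"drop",ray(c,[(314,243)],.06),"kit",ray(c,[(265,127)],.05),"handle",ray(c,[(307,181)],.054))
s=bot.camera("side")
a=cv2.resize(c["img"][130:265,120:350],None,fx=3.4,fy=3.4,interpolation=cv2.INTER_CUBIC)[:300]
b=cv2.resize(c["img"][130:260,120:350],None,fx=3.4,fy=3.4,interpolation=cv2.INTER_CUBIC)
d=cv2.resize(s["img"][90:240,240:400],None,fx=2.5,fy=2.5,interpolation=cv2.INTER_CUBIC)
cv2.imwrite("pics/z1.png",b[:,:,::-1]);cv2.imwrite("pics/z2.png",d[:,:,::-1])
E
```

```text
cas [ -0.007  -0.009  56.666  29.938 -89.801] [312. 395.]
cas [  0.447  -0.303  59.631  24.694 -28.634] [414. 227.]
cas [ 0.454 -0.163 58.456 25.602 46.78 ] [367. 224.]
cas [  0.572  -0.32   58.805  24.735 -34.691] [418. 186.]
cas [  0.597  -0.209  59.029  24.783 -50.804] [381. 178.]
cas [ 0.692  0.357 51.795 37.564 42.051] [197. 147.]
bin [  0.52    0.343 257.314 253.251 -48.093]
blk@.13 [ 0.034 -0.064 71.366  6.648 47.28 ] [336. 389.]
blk@.13 [ 0.212  0.605 41.316 16.89  -0.591] [ 71. 312.]
blk@.13 [ 0.206  0.549 87.254 33.49   0.728] [ 93. 312.]
blk@.13 [ 0.31   0.688 45.439 13.655 76.893] [ 45. 271.]
blk@.13 [  0.245   0.681 195.107  90.692  60.367] [ 49. 291.]
blk@.13 [ 0.286  0.773 88.775 45.34  10.103] [  9. 280.]
blk@.13 [ 0.539  0.252 29.913 22.795 47.685] [219. 186.]
blk@.13 [  0.537   0.015 210.628 156.348  -9.452] [309. 192.]
mat@.003 [  0.567   0.019 236.941 175.881  -9.452] [309. 192.]
bin corners@.085 [[0.538 0.517]
 [0.36  0.362]
 [0.525 0.179]
 [0.694 0.334]]
jar [[ 0.741 -0.21   0.055]] drop [[ 0.394 -0.008  0.06 ]] kit [[0.744 0.143 0.05 ]] handle [[0.575 0.014 0.054]]
```

View pics/z1.png

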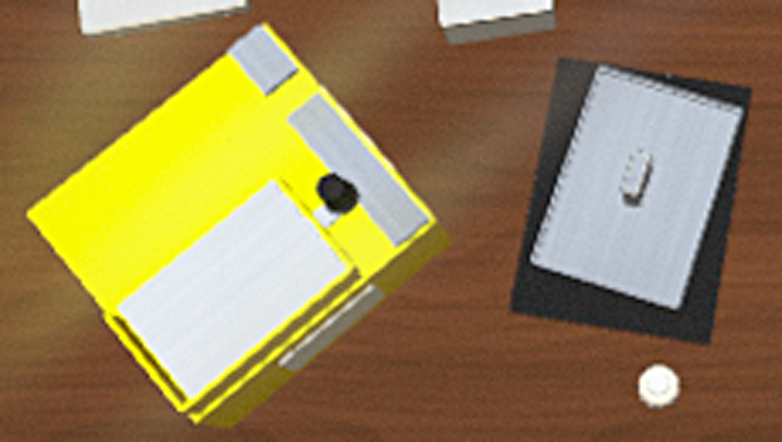

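The tray on the mat has rim marks on its left, top and right edges in the crop. The bottom edge looks open, so the lip should face the robot. The bin's gate strips are at (265,60) and (360,170) and the knob at (336,192), which puts bin +x up-left at a yaw of about 42°. I'll confirm from close by with the wrist camera.

```bash
python3 - <<'E'
from h import *
np.set_printoptions(precision=4,suppress=True)
bot.set_gripper(.06)
bot.move_to([.55,.015,.36],yaw_q(np.radians(80)))
w=bot.camera("wrist");save(w,"w_tray");print(w["pose"],w["fx"],bot.observe()["time_s"])
bot.move_to([.52,.30,.36],yaw_q(np.radians(132)))
w2=bot.camera("wrist");save(w2,"w_bin");print(w2["pose"],bot.observe()["qpos"])
cv2.imwrite("pics/both.png",np.vstack([cv2.resize(a["img"],(480,300),interpolation=cv2.INTER_AREA) for a in(w,w2)])[:,:,::-1])
import pickle;pickle.dump((w,w2),open("w.pkl","wb"))
E
```

```text
[[ 0.1734 -0.9401 -0.2935  0.4671]
 [ 0.9848  0.1659  0.0505  0.03  ]
 [ 0.0012 -0.2979  0.9546  0.529 ]
 [ 0.      0.      0.      1.    ]] 345.97660087804434 3.0333
[[-0.6672 -0.7108 -0.2226  0.4579]
 [ 0.7449 -0.6368 -0.1989  0.2423]
 [-0.0004 -0.2985  0.9544  0.5292]
 [ 0.      0.      0.      1.    ]] [ 0.3202  0.1743  1.2968 -0.0005  1.6706 -1.9813]
```

View pics/w_tray.png

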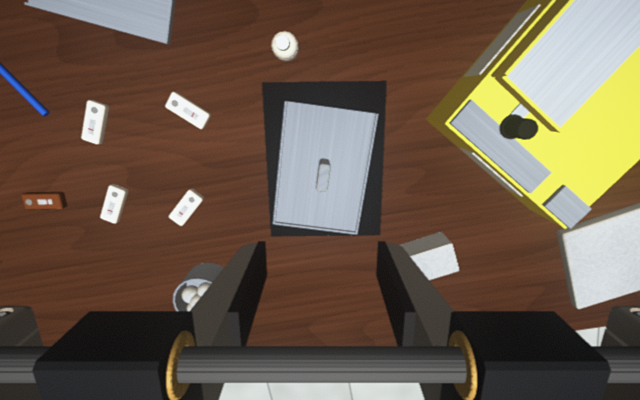

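View pics/w_bin.png

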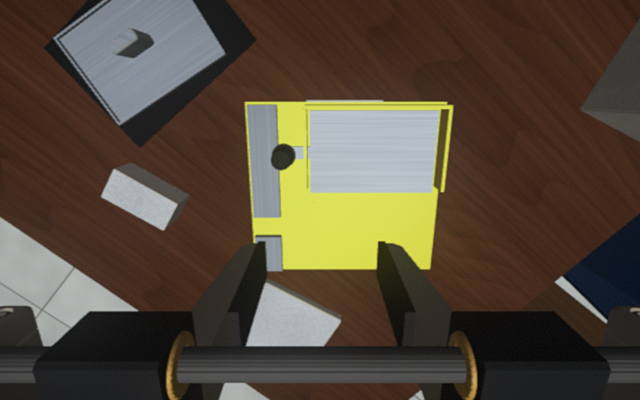

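In `w_tray`, the rims show at the left, bottom and right of the mat tray. The top edge, (285,101)–(378,112), has none, so the open lip does face the robot. The handle is at (323,175). In `w_bin`, the deck corners are (245,102), (432,268) and (258,270). The shutter panel runs from (311,110) to (437,192), the knob is at (283,157) and the notch is at about (265,226).

```bash
python3 - <<'E'
from h import *
import pickle
np.set_printoptions(precision=4,suppress=True)
w,w2=pickle.load(open("w.pkl","rb"))
# tray: floor-grey inside the mat region
i=w["img"].astype(int); m=(i.min(2)>90)&(np.ptp(i,axis=2)<60); z=np.zeros_like(m); z[90:236,268:384]=1
for r in rects(w,m&z,.010,1500): print("tray",np.round(r[:5],4))
hsv=cv2.cvtColor(w["img"],cv2.COLOR_RGB2HSV)
print("tray corners",ray(w,[(285,101),(378,112)],.007)[:,:2],ray(w,[(357,235),(273,225)],.013)[:,:2])
print("handle top",ray(w,[(323,162)],.057))
# bin
hsv=cv2.cvtColor(w2["img"],cv2.COLOR_RGB2HSV)
cor=ray(w2,[(245,102),(432,268),(259,271),(453,104)],.085)[:,:2];print("deck",cor, np.linalg.norm(cor[0]-cor[2]),np.linalg.norm(cor[1]-cor[2]))
k=((hsv[...,2]<60)); z=np.zeros_like(k); z[135:180,262:302]=1
for r in rects(w2,k&z,.13,50): print("knob@.13",np.round(r[:5],4),r[5])
for r in rects(w2,k&z,.113,50): print("knob@.113",np.round(r[:5],4))
p=ray(w2,[(311,110),(442,111),(435,192),(308,192)],.09)[:,:2];print("panel",p,np.linalg.norm(p[0]-p[1]),np.linalg.norm(p[2]-p[1]))
e=p[0]-p[1];print("yaw from panel",np.degrees(np.arctan2(e[0],-e[1])))
g=ray(w2,[(248,106),(275,106),(279,217),(254,217),(256,236),(281,235),(283,270)],.093)[:,:2];print("gate",g)
print("cas", [np.round(r[:5],3) for r in cassettes(w)])
E
```

```text
tray [  0.5779   0.0132 192.5133 138.3127 -17.591 ]
tray corners [[ 0.4669 -0.0226]
 [ 0.5056  0.1081]] [[ 0.6897  0.0499]
 [ 0.6494 -0.0795]]
handle top [[0.5551 0.0176 0.057 ]]
deck [[0.5275 0.1782]
 [0.5289 0.5183]
 [0.6977 0.3371]
 [0.358  0.371 ]] 0.23282926994205322 0.24764849951853984
knob@.13 [ 0.5395  0.2547 27.0966 24.5059 40.4562] [282. 156.]
knob@.113 [ 0.543   0.2552 28.2505 25.5495 40.4561]
panel [[0.4801 0.2451]
 [0.3736 0.3657]
 [0.4495 0.4358]
 [0.5612 0.3112]] 0.16089385763199351 0.10326858971590701
yaw from panel 41.428076372994454
gate [[0.5275 0.1849]
 [0.5056 0.2094]
 [0.6125 0.3046]
 [0.6348 0.2797]
 [0.6545 0.2989]
 [0.6307 0.3233]
 [0.6696 0.3595]]
cas [array([  0.597,  -0.209,  58.556,  24.693, -50.435]), array([  0.572,  -0.319,  58.422,  24.601, -34.307]), array([  0.448,  -0.303,  58.312,  24.547, -30.535]), array([ 0.455, -0.164, 58.079, 24.76 , 46.869])]
```

Both views agree within about 3 mm. Tray: centre (0.578, 0.013), yaw −17.6°, size 192×138. Bin: centre (0.528, 0.348), yaw about 42.3°, size 233×248. Now I'll load the cassettes.

```bash
cat >> h.py <<'E'
TC=np.array([.578,.0135]);TY=np.radians(-17.6)
BC=np.array([.5282,.3483]);BY=np.radians(42.3)
def rot(a): return np.array([[np.cos(a),-np.sin(a)],[np.sin(a),np.cos(a)]])
def tray(x,y): return TC+rot(TY)@[x,y]
def binp(x,y): return BC+rot(BY)@[x,y]
def intray(p):
    q=rot(-TY)@(np.array(p)-TC); return abs(q[0])<.11 and abs(q[1])<.085
def goyaw(p,a): # joint move, tool down, closing line at a (mod pi), least joint travel
    q0=np.array(bot.observe()["qpos"]);best=None
    for k in(-1,0,1):
        o=yaw_q(a+k*np.pi);j=bot.inverse_kinematics(p,o)
        if j is not None and abs(j[5])<2.95:
            d=np.abs(np.array(j)-q0).max()
            if best is None or d<best[0]: best=(d,o)
    bot.move_to(p,best[1])
def find():
    return [r for r in cassettes(bot.camera("top")) if r[0]>.2 and r[1]<.1 and not intray(r[:2])]
def pick(r):
    x,y,a=r[0],r[1],np.radians(r[4]+90)
    goyaw([x,y,.10],a); bot.line_to([x,y,.005],.15,until_force=15)
    bot.set_gripper(.01); w=bot.observe()["width"]; bot.line_to([x,y,.13],.25); return w,bot.observe()["width"]
def place(tx,ty):
    p=tray(tx,ty); goyaw([*p,.12],TY+np.pi/2)
    hit=bot.line_to([*p,.0145],.12,until_force=12); bot.set_gripper(.038); bot.line_to([*p,.15],.25); return hit
E
python3 - <<'E'
from h import *
bot.set_gripper(.055)
goyaw([.5,.05,.30],TY+np.pi/2)
print([np.round(r[:5],3) for r in find()])
slots=[(.05,-.030),(-.052,-.030)]
for s in slots:
    f=find(); r=max(f,key=lambda r:r[0]) ; print(np.round(r[:5],3),pick(r))
    print(s,place(*s),bot.observe()["tcp_pos"],bot.observe()["time_s"]); bot.set_gripper(.055)
goyaw([.5,.03,.36],TY+np.pi/2)
save(bot.camera("wrist"),"load2"); print([np.round(r[:5],3) for r in find()])
E
```

```text
[array([  0.446,  -0.303,  58.114,  24.02 , -30.578]), array([ 0.454, -0.163, 58.101, 23.474, 44.4  ]), array([  0.572,  -0.319,  57.976,  24.014, -34.896]), array([  0.597,  -0.209,  58.646,  24.154, -50.355])]
[  0.597  -0.209  58.646  24.154 -50.355] (0.025229081811334302, 0.025624429580113642)
(0.05, -0.03) False [ 0.61566803 -0.02996979  0.14845885] 11.7167
[  0.572  -0.319  57.976  24.014 -34.896] (0.025473755413778873, 0.025660490997875943)
(-0.052, -0.03) False [0.51848981 0.00082172 0.14867784] 18.675
[array([  0.447,  -0.303,  57.531,  23.319, -28.622]), array([ 0.454, -0.163, 58.101, 23.461, 44.4  ])]
```

View pics/load2.png

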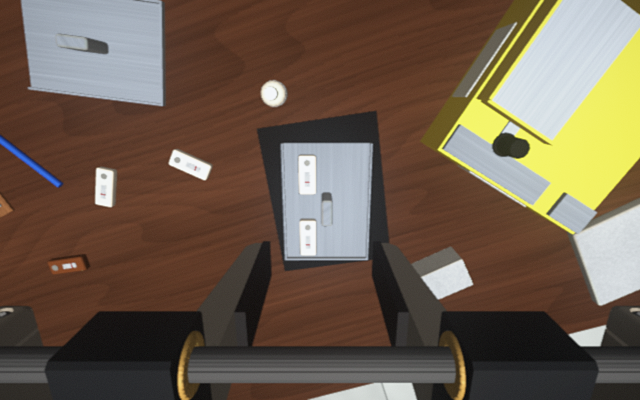

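Two cassettes lie straight in the right lane, at (307,174) and (308,238), and the tray hasn't moved. Next are the other two, and then a look at the tray and at the knob from close by.

```bash
python3 - <<'E'
from h import *
for s in [(.05,.030),(-.052,.030)]:
    f=find(); r=min(f,key=lambda r:r[1]) ; print(np.round(r[:5],3),pick(r))
    print(s,place(*s),bot.observe()["time_s"]); bot.set_gripper(.055)
goyaw([.5,.03,.36],TY+np.pi/2)
w=bot.camera("wrist"); print("left:",[np.round(r[:5],3) for r in find()])
for r in cassettes(w,.021): print("in tray",rot(-TY)@(np.array(r[:2])-TC),np.round(r[2:5],1))
k=binp(-.05,-.077); goyaw([*(k+rot(BY)@[.02,0]),.25],BY)
w2=bot.camera("wrist")
cv2.imwrite("pics/l4.png",np.hstack([w["img"][80:300,200:480],w2["img"][0:220,120:520]])[:,:,::-1]); save(w2,"w2k")
import pickle;pickle.dump(w2,open("w2.pkl","wb"));print(w2["pose"])
E
```

```text
[  0.446  -0.303  58.114  24.02  -30.578] (0.025670332453006615, 0.02529711765590973)
(0.05, 0.03) False 27.2
[ 0.454 -0.163 58.101 23.461 44.4  ] (0.02569611336710739, 0.025977107585348665)
(-0.052, 0.03) False 34.5417
left: []
in tray [0.05285737 0.03082511] [ 58.5  27.1 -16.9]
in tray [-0.04905986 -0.02984269] [ 58.2  28.8 -17.9]
in tray [-0.0512732   0.03111963] [ 59.8  27.3 -16.8]
[[ 7.40041227e-01 -6.41870477e-01 -2.00851370e-01  5.01608408e-01]
 [ 6.72561199e-01  7.06556843e-01  2.20088303e-01  3.32845924e-01]
 [ 6.44726332e-04 -2.97959256e-01  9.54578371e-01  4.19123896e-01]
 [ 0.00000000e+00  0.00000000e+00  0.00000000e+00  1.00000000e+00]]
```

View pics/l4.png

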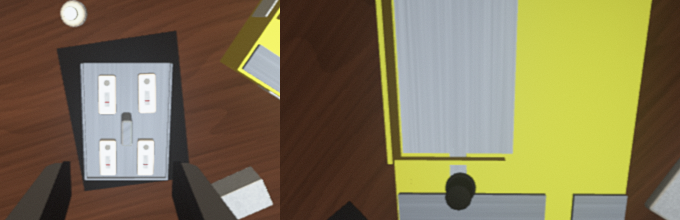

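All four cassettes lie in the tray. In the right-hand panel the knob is at (460,190), beside the strip, and the notch is at (559,200). Before opening, I'll fix the knob position from this close view.

```bash
python3 - <<'E'
from h import *
import pickle
np.set_printoptions(precision=4,suppress=True)
w=pickle.load(open("w2.pkl","rb"))
b=lambda P:(P[:,:2]-BC)@rot(BY)
m=(w["img"].max(2)<60).astype(np.uint8);z=np.zeros_like(m);z[165:225,280:325]=1;m*=z
ys,xs=np.nonzero(m);print(xs.min(),xs.max(),ys.min(),ys.max())
low=ys>ys.max()-8
print("top far edge",b(ray(w,[(xs[ys>=ys.max()-1].mean(),ys.max())],.13)),"lr at widest",b(ray(w,[(xs.min(),195),(xs.max(),195)],.13)))
print("notch edges@.093",b(ray(w,[(386,200),(412,200)],.093)),"strip edge",b(ray(w,[(350,193)],.093)))
print("panel +x,-x edges @.09",b(ray(w,[(353,150),(244,150)],.09)),"backstop base side edge",b(ray(w,[(300,158)],.112)))
E
```

```text
286 314 173 209
top far edge [[-0.0499 -0.0897]] lr at widest [[-0.0605 -0.0769]
 [-0.0362 -0.0769]]
notch edges@.093 [[ 0.0339 -0.0928]
 [ 0.0596 -0.0928]] strip edge [[-0.0017 -0.0856]]
panel +x,-x edges @.09 [[ 0.0004 -0.0439]
 [-0.1033 -0.0439]] backstop base side edge [[-0.0489 -0.0477]]
```

The notch reads x 34–60 mm, as described. The knob is at bin (−0.048, −0.078), and the opening centre comes out at about (−0.052, 0.036). Now I'll open the shutter and latch it.

```bash
python3 - <<'E'
from h import *
np.set_printoptions(precision=4,suppress=True)
def st(t): 
    s=bot.observe(); print(t,"bin",rot(-BY)@(np.array(s["tcp_pos"][:2])-BC),"F",rot(-BY)@np.array(s["force"][:2]),np.round(s["force"][2],1),"w",round(s["width"],4),round(s["time_s"],1))
def L(x,y,z=.101,r=.08,f=None): return bot.line_to([*binp(x,y),z],r,until_force=f)
bot.set_gripper(.05)
L(-.048,-.078,.16,.2); print(L(-.048,-.078,.101,.08,12)); st("down")
bot.set_gripper(.0); st("grip")
L(.048,-.078); st("pulled")
print(L(.053,-.078,r=.03,f=12)); st("more")
L(.051,-.101,r=.04,f=15); st("side")
L(.041,-.101,r=.03); st("back")
E
```

```text
False
down bin [-0.0476 -0.0782] F [-0.0031  0.2505] 0.8 w 0.05 38.8
grip bin [-0.0484 -0.0781] F [-3.8916  0.1002] 4.1 w 0.0233 39.4
pulled bin [ 0.0469 -0.0787] F [-9.6277 -1.62  ] 7.4 w 0.0232 40.7
False
more bin [ 0.0518 -0.0788] F [-9.3549 -1.5608] 7.8 w 0.0234 41.0
side bin [ 0.0498 -0.1008] F [-8.9196  1.1443] 8.1 w 0.0234 41.8
back bin [ 0.0398 -0.1008] F [-8.7373  0.7415] 8.1 w 0.0234 42.2
```

```bash
python3 - <<'E'
from h import *
np.set_printoptions(precision=4,suppress=True)
for x in (.038,.036,.034,.032):
    bot.line_to([*binp(x,-.101),.101],.02); s=bot.observe()
    f=rot(-BY)@np.array(s["force"][:2]); print(rot(-BY)@(np.array(s["tcp_pos"][:2])-BC),f)
    if f[0]>-3: break
save(bot.camera("top"),"latch");c=bot.camera("top")["img"][120:260,110:270]
cv2.imwrite("pics/latchz.png",cv2.resize(c,None,fx=3.5,fy=3.5,interpolation=cv2.INTER_CUBIC)[:,:,::-1])
E
```

```text
[ 0.039  -0.1008] [0.3427 0.0552]
```

View pics/latchz.png

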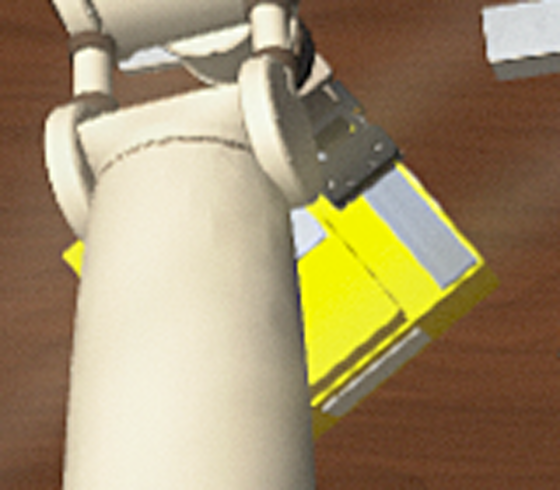

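The force dropped to zero at x=0.039, so the notch is carrying the spring. I'll release, check the knob from above, and compute and test the tipping poses.

```bash
cat >> h.py <<'E'
OP=(-.052,.036) # opening centre, bin frame
def tip_pose(th,lx,lz,grip,ly=0,):
    """TCP pose with tray yaw=BY, tilt th (lip down), lip (floor top) at opening + lx,ly, height lz; grip = TCP height above tray underside"""
    ex3=np.r_[rot(BY)@[1,0],0]; ey3=np.r_[rot(BY)@[0,1],0]; ez=np.array([0,0,1.])
    tx=np.cos(th)*ex3+np.sin(th)*ez; tz=-np.sin(th)*ex3+np.cos(th)*ez
    lip=np.r_[binp(OP[0]+lx,OP[1]+ly),lz]
    p=lip+.095*tx+(grip-.004)*tz
    y=SGN*ey3; return p,R.from_matrix(np.c_[np.cross(y,-tz),y,-tz]).as_quat()
SGN=1
E
python3 - <<'E'
import h
from h import *
np.set_printoptions(precision=4,suppress=True)
bot.set_gripper(.05); p=bot.observe()["tcp_pos"]; bot.line_to([p[0],p[1],.2],.15)
goyaw([.52,.03,.30],TY+np.pi/2)
w=bot.camera("wrist"); c=bot.camera("top")
cv2.imwrite("pics/held.png",np.hstack([cv2.resize(c["img"][120:260,110:270],None,fx=2.5,fy=2.5),cv2.resize(w["img"][:,:],(430,350))])[:,:,::-1])
for r in cassettes(w,.021)+find(): print("cas",rot(-TY)@(np.array(r[:2])-TC),np.round(r[:5],3))
for sg in(1,-1):
    h.SGN=sg
    for th in(0,20,38,45):
        p,o=tip_pose(np.radians(th),.015,.103,.023);j=bot.inverse_kinematics(p,o);print(sg,th,p,None if j is None else np.round(j,2))
print(bot.observe()["qpos"],bot.observe()["time_s"])
for k in(0,1):
  j=bot.inverse_kinematics([*TC,.03],yaw_q(TY+np.pi/2+k*np.pi));print(None if j is None else np.round(j,2))
E
```

```text
cas [-0.0494 -0.0301] [  0.522  -0.     58.945  25.932 -18.248]
cas [-0.0456  0.0303] [  0.544   0.056  71.501  26.477 -15.986]
1 0 [0.5469 0.414  0.122 ] [ 0.47  0.51  1.34 -0.    1.29 -1.84]
1 20 [0.5378 0.4057 0.1533] [ 0.41  0.2   1.71  0.14  0.9  -1.96]
1 38 [0.5233 0.3925 0.1765] [ 0.34 -0.04  2.02  0.45  0.58 -2.28]
1 45 [0.5164 0.3862 0.1836] [ 0.3  -0.12  2.14  0.7   0.48 -2.53]
-1 0 [0.5469 0.414  0.122 ] [ 0.47  0.51  1.34 -0.    1.29  1.3 ]
-1 20 [0.5378 0.4057 0.1533] [0.41 0.2  1.71 0.14 0.9  1.18]
-1 38 [0.5233 0.3925 0.1765] [ 0.34 -0.04  2.02  0.45  0.58  0.86]
-1 45 [0.5164 0.3862 0.1836] [ 0.3  -0.12  2.14  0.7   0.48  0.61]
[-0.1733 -0.0264  1.625   0.0001  1.5441 -1.4378] 45.325
[-0.19  0.38  1.72 -0.    1.04 -1.45]
[-0.19  0.38  1.72 -0.    1.04  1.69]
```

View pics/held.png

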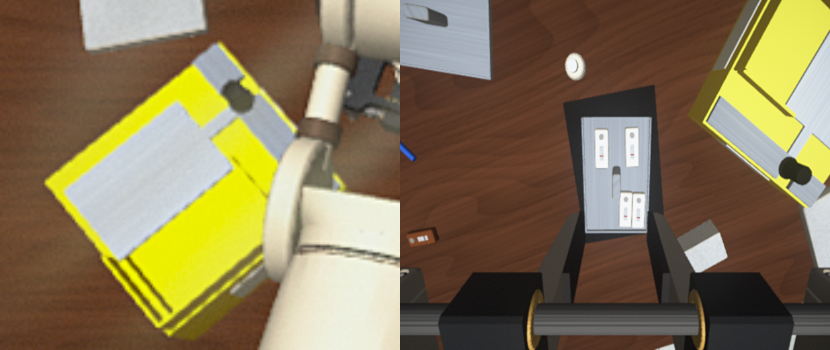

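The shutter is held open: the knob sits in the notch at (237,97). The announced knock has happened, and one rear cassette now lies behind the handle at (626,210), against its neighbour at (639,210). It would jam on the handle, so I'll separate them: move the neighbour to the other lane gripping it by its ends, then re-place the first.

```bash
cat >> h.py <<'E'
def intr(w):
    i=w["img"].astype(int); m=((i.min(2)>205)&(np.ptp(i,axis=2)<40)).astype(np.uint8); out=[]
    for k in cv2.findContours(m,cv2.RETR_EXTERNAL,cv2.CHAIN_APPROX_NONE)[0]:
        if cv2.contourArea(k)<60: continue
        P=(ray(w,k[:,0],.021)[:,:2]-TC)@rot(TY)*1000
        if np.abs(P.mean(0)).max()>90: continue
        r=cv2.minAreaRect(P.astype(np.float32)); out.append((np.round(r[0],1),np.round(r[1],1),round(r[2],1)))
    return out
E
python3 - <<'E'
from h import *
p=tray(-.01,.0);goyaw([*(p-[.06,0]),.27],TY+np.pi/2)
w=bot.camera("wrist"); print(*intr(w),sep="\n")
uv=proj(w,[[*TC,.02]])[0].astype(int);print(uv)
x0=max(0,min(uv[0]-130,380));y0=max(0,uv[1]-110)
cv2.imwrite("pics/pair.png",cv2.resize(w["img"][y0:y0+220,x0:x0+260],None,fx=2.5,fy=2.5)[:,:,::-1])
E
```

```text
(array([51.6, 45.1]), array([23.9, 58.7]), 88.3)
(array([50. , 18.6]), array([24.5, 58.4]), 88.6)
(array([-49.9, -29.9]), array([23.8, 57.2]), 89.9)
(array([-51.8,  30.3]), array([58.7, 24.5]), 2.3)
[335 219]
```

View pics/pair.png

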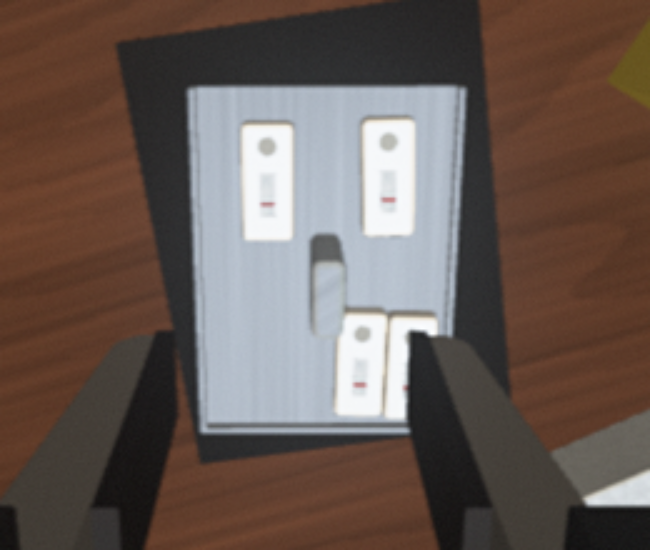

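The rear pair sits at tray y = 45 and 18.6 mm. The latter overlaps the handle's edge at y = 8 mm by about 2 mm.

```bash
python3 - <<'E'
from h import *
bot.set_gripper(.072)
p=tray(.0516,.0455); goyaw([*p,.09],TY)
print(bot.line_to([*p,.0152],.1,until_force=8)); bot.set_gripper(.03); print(bot.observe()["width"])
bot.line_to([*p,.09],.1); print(bot.observe()["width"])
p=tray(.0500,-.030); bot.line_to([*p,.09],.2); print(bot.line_to([*p,.0165],.1,until_force=8)); bot.set_gripper(.070); bot.line_to([*p,.10],.2)
bot.set_gripper(.05)
p=tray(.05,.0186); goyaw([*p,.09],TY+np.pi/2); print(bot.line_to([*p,.0125],.1,until_force=10)); bot.set_gripper(.01); print(bot.observe()["width"])
bot.line_to([*p,.03],.1); p=tray(.0500,.031); bot.line_to([*p,.03],.1); print(bot.line_to([*p,.0135],.1,until_force=10)); bot.set_gripper(.036); bot.line_to([*p,.12],.2)
bot.set_gripper(.05)
p=tray(-.01,.0);goyaw([*(p-[.06,0]),.27],TY+np.pi/2)
w=bot.camera("wrist"); print(*intr(w),sep="\n"); print(bot.observe()["time_s"])
cv2.imwrite("pics/pair2.png",cv2.resize(w["img"][109:329,205:465],None,fx=2,fy=2)[:,:,::-1])
E
```

```text
True
0.059488358695635395
0.05976417789888328
False
True
0.025273544712017305
True
(array([53.2, 31.2]), array([23.9, 56.9]), 89.9)
(array([ 51. , -30.7]), array([24.8, 58.2]), 89.9)
(array([-50.3, -29.4]), array([24.9, 57.2]), 90.0)
(array([-52.1,  30.9]), array([58.3, 25.2]), 0.1)
58.0667
```

View pics/pair2.png

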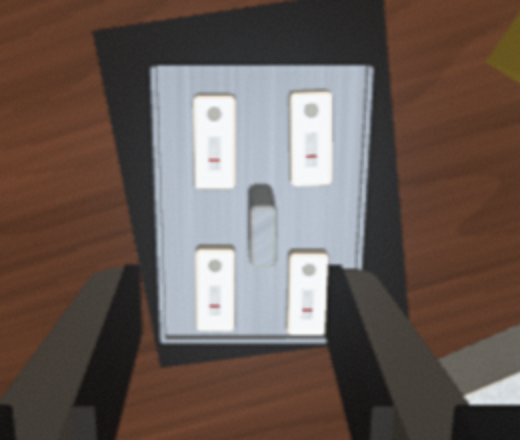

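All four are straight in their lanes. Next: grip the handle, carry and tip.

```bash
python3 - <<'E'
import h
from h import *
np.set_printoptions(precision=3,suppress=True)
G=.024
goyaw([*TC,.12],TY+np.pi/2); bot.line_to([*TC,.003+G],.12,until_force=10)
bot.set_gripper(0); s=bot.observe(); print("grip",s["width"],s["tcp_pos"],s["force"])
bot.line_to([*TC,.10],.08); bot.line_to([*TC,.20],.12); s=bot.observe(); print("lift",s["width"],s["force"],s["moment"])
h.SGN=1
p,o=tip_pose(0,.025,.19,G); bot.line_to(p,.12,ori=o)
s=bot.observe(); print(s["tcp_pos"],s["qpos"],s["time_s"])
p,o=tip_pose(np.radians(10),.025,.115,G); print("hit",bot.line_to(p,.08,ori=o,until_force=15))
c=bot.camera("side"); save(c,"pretip"); w=bot.camera("wrist")
cv2.imwrite("pics/pretip2.png",np.hstack([cv2.resize(c["img"][40:220,190:430],None,fx=1.8,fy=1.8),w["img"][:324,140:500]])[:,:,::-1])
E
```

```text
grip 0.015696199382734085 [0.578 0.013 0.027] [-0.114 -0.15   1.641]
lift 0.015869654376423434 [-0.254 -0.332 -4.974] [-0.023  0.01  -0.022]
[0.554 0.42  0.21 ] [ 0.476  0.473  1.217 -0.     1.451 -1.833] 65.9
hit False
```

View pics/pretip2.png

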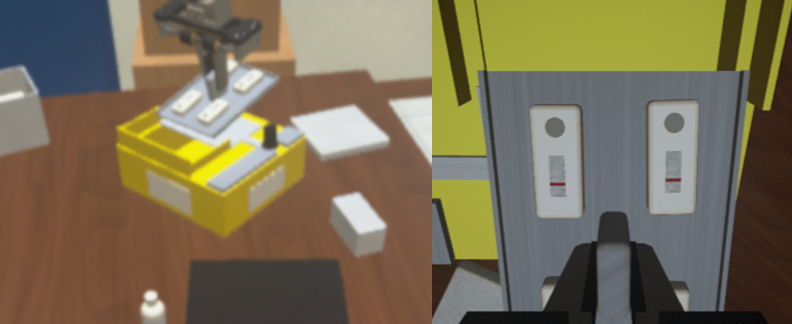

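The tray is level across the bin with its lip over the opening, centred between the side edges (lip 480–748, edges about 468 and 762). Tipping now.

```bash
python3 - <<'E'
import h
from h import *
G=.024; h.SGN=1
for th,lz in [(14,.104)]+[(a,.103) for a in range(18,43,4)]:
    p,o=tip_pose(np.radians(th),.025,lz,G)
    if bot.line_to(p,.05,ori=o,until_force=20): print("hit",th)
bot.hold(1.0)
w=bot.camera("wrist"); c=bot.camera("side"); s=bot.observe(); print(s["force"],s["width"],s["time_s"])
cv2.imwrite("pics/tip.png",np.hstack([cv2.resize(c["img"][40:220,190:430],None,fx=1.8,fy=1.8),w["img"][:324,140:500]])[:,:,::-1])
E
```

```text
[-0.39593076  0.20104269 -3.35637065] 0.015727708126226585 70.2167
```

View pics/tip.png

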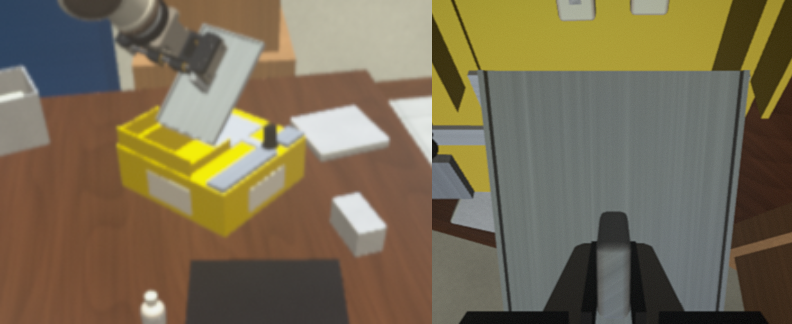

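The tray is empty, and cassettes are visible inside the bin at (575,8) and (650,5). I'll return the tray to the mat, then look into the bin.

```bash
python3 - <<'E'
import h
from h import *
G=.024; h.SGN=1
p,o=tip_pose(np.radians(20),.03,.14,G); bot.line_to(p,.1,ori=o)
p,o=tip_pose(0,.03,.20,G); bot.line_to(p,.12,ori=o)
M=[.568,.018]; q=yaw_q(np.radians(-9.5+90))
bot.line_to([*M,.20],.18,ori=q); bot.line_to([*M,.045],.12); print(bot.line_to([*M,.003+G-.001],.03,until_force=3),bot.observe()["tcp_pos"])
bot.set_gripper(.045); bot.line_to([*M,.15],.15)
b=binp(-.052,.0); goyaw([*(b+rot(BY)@[.05,.0]),.33],BY+np.pi/2)
w=bot.camera("wrist"); c=bot.camera("side"); print(bot.observe()["time_s"])
m=cv2.cvtColor(w["img"],cv2.COLOR_RGB2BGR)
cv2.imwrite("pics/after.png",np.hstack([cv2.cvtColor(c["img"],cv2.COLOR_RGB2BGR)[60:360,230:430],m[:300,100:540]]))
E
```

```text
True [0.56765017 0.01805538 0.02708133]
79.05
```

View pics/after.png

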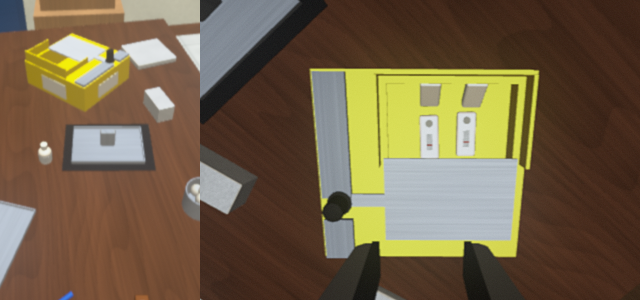

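The tray sits flat on the mat, and all four cassettes are in the bin: two flat at (429,135) and (466,133), two leaning on the inner wall at (429,95) and (475,95). Now I'll free the knob and let the shutter shut under control.

```bash
python3 - <<'E'
from h import *
np.set_printoptions(precision=4,suppress=True)
def st(t): 
    s=bot.observe(); print(t,"bin",rot(-BY)@(np.array(s["tcp_pos"][:2])-BC),"F",rot(-BY)@np.array(s["force"][:2]),"w",round(s["width"],4),round(s["time_s"],1))
def L(x,y,z=.101,r=.05,f=None): return bot.line_to([*binp(x,y),z],r,until_force=f)
bot.set_gripper(.05)
goyaw([*binp(.0395,-.101),.18],BY); print(L(.0395,-.101,f=10))
bot.set_gripper(0); st("grip")
L(.0505,-.101,r=.03); st("open")
L(.0505,-.0775,r=.04,f=15); st("side")
L(.036,-.078,r=.04); st("free?")
L(-.047,-.078,r=.08); st("shut")
bot.set_gripper(.05); st("rel"); L(-.047,-.078,.2,.15)
goyaw([.45,-.05,.33],BY+np.pi/2)
c=bot.camera("top")["img"]; cv2.imwrite("pics/fin.png",cv2.resize(c[80:340,110:480],None,fx=2.1,fy=2.1)[:,:,::-1])
E
```

```text
False
grip bin [ 0.0391 -0.101 ] F [-2.644   0.0641] w 0.0232 82.9
open bin [ 0.0486 -0.1011] F [-10.1679   0.3113] w 0.0235 83.4
side bin [ 0.0484 -0.079 ] F [-9.4261 -2.7348] w 0.0233 84.2
free? bin [ 0.0341 -0.0789] F [-9.3055 -2.5432] w 0.0237 84.7
shut bin [-0.0467 -0.0783] F [-4.217  -2.5504] w 0.0232 85.8
rel bin [-0.0468 -0.0778] F [-0.3881  0.8409] w 0.0497 86.4
```

View pics/fin.png

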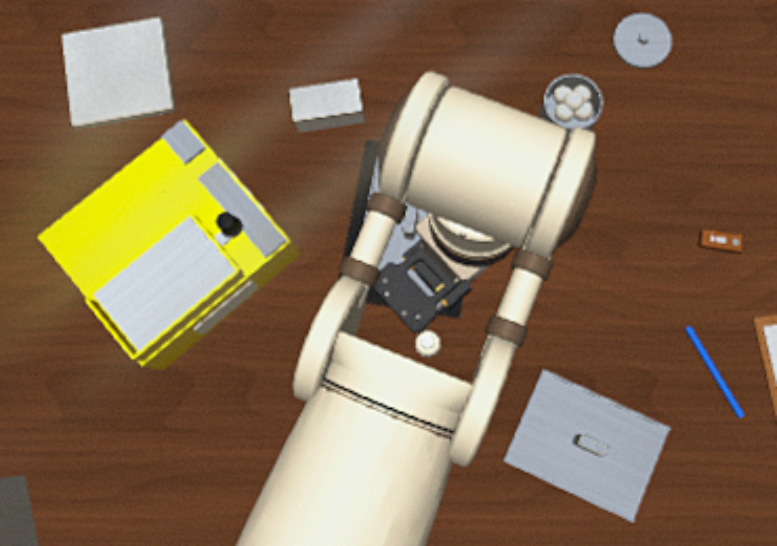

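The shutter is shut with its knob at the starting spot in the slot (228,224). The sideways push had met its end stop, so the latch is back at 0. The bystanders haven't moved, so I'm handing in.

```bash
python3 -c "
from bench import bot
print(bot.close_job())"
```

```text
the job is handed in; nothing more can be done
None
```

Job handed in at about 90 s of the 210 s limit: all four cassettes are in the bin, the empty tray is flat on its mat, the shutter is fully shut with its knob freed, and the jar, dropper bottle and kit box were left alone.

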